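Blow out the vise gap and hold a feeler blade snug in it

ROBOT

A 7-joint arm with a two-finger parallel gripper is mounted at the origin on the work surface. World frame = base frame: x ahead of the robot, y to its left, z up, the work surface at z = 0. Lengths are in m, angles in rad, forces in N, time in s.
With the tool pointing down it reaches from about 0.35 to 0.775 m from the base axis. Payload 3.1 kg.
Tool frame: the origin (TCP) lies at the very end of the fingers, on their centre line; the grasp point (between the pads) lies 19 mm behind it (robot.grip_point_offset is the z of the grasp point in the tool frame, in m); z points along the fingers, y is the line along which they close (so a half turn about z gives the same grasp; the last joint's range is limited). The gripper opens to 85 mm and grips with 20 to 120 N. Pads are 22 mm wide; open, the fingers measure 114 mm over their backs; the gripper's body (76 mm by 85 mm) begins 54 mm behind the grasp point. The pads swing forward as they close: fully open they stand 13 mm farther back than shut.
Start: joints at [1.228, 0.311, 0.014, 1.512, -0.004, 1.319, -0.027], TCP at [0.163, -0.525, 0.231] pointing down, gripper open.
Joint ranges: [-2.7, 2.7], [-0.3, 1.91], [-1.27, 1.3], [0.12, 2.57], [-1.44, 4.58], [0.2, 2.03], [-3.05, 3.05]. Speed limits (rad/s): [2.79, 2.79, 3.14, 3.14, 3.14, 3.14, 3.14].

INTERFACE

Orientations are given as a rotation vector (axis times angle).
In Python, from rig import robot, fingers, kinematics, imaging, order gives the robot as it stands. The module is installed in compiled form; this text tells all that it offers. Calls block until the motion is done:
- robot.reach(position, orientation): joint-space move of the TCP to a pose.
- robot.movel(position, vel=0.15, frame=None, max_force=None): straight line of the TCP; frame=None keeps the orientation; vel is the mean speed in m/s. With max_force (N) it stops when the force on the tool has changed by that much, and returns True; else False.
- robot.move_joints(angles): joint-space move.
- fingers.command_gripper(opening, f_grip=None): opening from 0.0 (shut) to 1.0 (fully open); f_grip is the grip in N (None keeps the last); returns when the fingers have stopped.
- robot.wait(seconds).
- kinematics.inverse_kinematics(position, orientation): joint angles nearest the present ones, or None.
- imaging.grab_frame(name): name is "side" or "top" or "wrist"; returns a dict with "pixels" (480x640x3 uint8, blue, green, red), "K" (3x3 intrinsics, pixels), "k1" (the pictures are not rectified: a ray, as slopes to the right and down, at radius r is drawn at 1 + k1 r^2 times it, then the intrinsics apply), "world_to_cam" (4x4, takes a point from world to camera coordinates); the wrist camera has in their place "mount" (4x4, takes a point from camera to tool coordinates, whose origin is the TCP and whose axes are the flange's). Camera axes: x right, y down, z forward; pixel columns grow to the right and rows downward; lengths in m; the calibration is good to about 2 mm. A picture is of the moment at which its call begins: read the wrist's pose just before it. There is no depth.
A pose or a line that the arm cannot do raises robot.IKError and nothing moves.
- order.close_job(): hands the job in; it is judged then, once.
Readings, each from a call of its own:
- robot.read_t(): time.
- robot.read_joint_positions(): joint angles.
- robot.read_qd(): joint speeds.
- robot.read_joint_efforts(): joint torques, N m.
- robot.read_tool_pos(): TCP position.
- robot.read_tcp_rot(): TCP orientation.
- robot.read_force(): force on the tool from outside, world axes, zero at the start.
- robot.read_ft_torque(): the same for the moment, N m.
- robot.read_grip_width(): opening from 0.0 (shut) to 1.0 (fully open).
- robot.read_grip_force(): force on a finger pad.
Only numpy, scipy, OpenCV 4.12 (cv2) and the standard library are available. Lean on these libraries where they do the work, as an engineer would, in place of code of your own. Each camera call takes 0.05 s, during which the arm holds its last target. There are 200 camera calls.

TASK

First press the red cap of the air duster can right down and let it spring back up, to blow the stone dust out of the vise gap. Then take the orange-handled feeler blade from its wooden rack and slide it, upright and square to the gap, down between the stone slab and the sprung jaw until it drags snugly: the jaw pushed back about 2 mm, the blade not driven down to the floor of the gap. Finish while still holding the blade by its handle at that depth, and leave the mallet, chisel and red stone alone.

Things in the scene. Friction and masses are not known exactly. Their poses are not given: they have to be found in the camera images.
- duster: Blue air duster can fixed to the bench by a dark foot, 52 mm across, beside the vise on the vise's +y side; the dark foot is 72 mm across. Origin: centre of its underside on the bench. The can does not move when pushed.
- cap (a joint): Sprung red cap of the can: 0 up, 0.006 m fully down; pressed straight down. Starts to move at 1.2 N, fully down takes 4.8 N; springs back when released. Counts as pressed past 0.004.
- cap_top (a point): Centre of the cap's flat top (cap 26 mm across, 22 mm tall), 166 mm above the bench when up. A thin red straw goes from the cap towards the gap; it is look only.
- slot_floor (a point): Floor of the vise gap, 12 mm above the bench, z up, x across the gap from jaw to slab, y along it towards the can. On the floating steel carriage (holding jaw and slab) that slides up to 7 mm either way in x, weakly centred (0.2 N per mm): the gap centres itself on the blade. Plates: tops 88 mm above, 45 mm each way in y. Carriage x = -115 to 75 mm; green housing x = -100 to -70, 70 mm tall.
- slab: Grey stone slab set fast on the carriage, 30 mm thick (x), 100 mm along y, 88 mm tall; its distance from the jaw differs from start to start by 1 mm either way. Origin: middle of the lower edge of its inner face (the upright face towards the jaw); axes like slot_floor; the stone lies on the +x side of the origin.
- slab_edge (a point): Middle of the upper edge of the slab's inner face, 88 mm above the slab's origin.
- jaw (a joint): Sprung aluminium jaw plate facing the slab: 0 at rest, grows as it is pushed away from the slab (to -x), at most 0.006 m; spring 4 N per mm, no preload. Its face leans: the gap is 12 mm (+-1) wide at the top and narrows evenly by 0.15 mm per mm of depth to 1.5 mm (+-1) at 70 mm depth, then is upright for the last 18 mm.
- jaw_edge (a point): Middle of the upper edge of the jaw's inner face; moves with the jaw. The 5 mm blade meets both plates with its end 40 to 54 mm below the top edges; each 6.7 mm deeper then pushes the jaw back 1 mm, and the drag felt while sliding down grows (about 7 N at 1.3 mm).
- feeler: Feeler: steel blade 5 mm thick (its x), 20 mm wide (its y), 100 mm long below an orange handle 14 mm (x) by 28 mm (y) by 55 mm tall. Origin: centre of the blade's bottom end; z up along the blade, handle from z = 100 to 155 mm. About 0.09 kg. At the start it stands upright in the rack, the handle resting on the rack's top, its axes turned with the rack's (up to a few degrees of play).
- rack: Wooden block fixed to the bench, 70 mm (x) by 90 mm (y) by 105 mm tall, with an upright slot 8 by 24 mm right through its middle for the blade. Origin: centre of its underside. It stands left or right of the vise.
- mallet: Bystander: dark wooden round carver's mallet standing loose on its head, up to 66 mm across, 178 mm tall; origin: centre of its underside. Leave alone.
- chisel: Bystander: carving chisel lying loose, 205 mm long along its x, 21 mm thick; origin under its ferrule, on the bench. Leave alone.
- stone: Bystander: loose red stone cube, 50 mm; origin: centre of its underside. Leave alone.
Mind the look-alikes: they are no part of the job. Leave any purple look-alike of the duster alone.

How it is judged:
By the outcome, as a careful person would: the job done as asked, in the order asked, and still so for the second after the job is handed in, while the arm keeps its last pose, push and grip.
It also fails if it takes over 56 s, if anything falls off the work surface, if the arm or the gripper's body presses on something with over 40 N, if the wrist force passes 120 N, or if a joint passes its speed limit or range.

## Working session

There is one attempt and no reset: what is moved stays moved. The work goes in short steps, each a Python script; the robot and the scene stay as the last script left them, time stands still between calls to the robot, and variables do not carry over. Pictures are saved under pics/ and viewed, at most 10 in all, crops included, and the job is handed in when it is done.

```bash
mkdir -p pics
cat > h.py <<'E'
import numpy as np, cv2
from rig import robot, fingers, kinematics, imaging, order
from scipy.spatial.transform import Rotation as R
def cam(f, T=None):
    """returns origin, cam->world R"""
    if 'world_to_cam' in f:
        M=np.linalg.inv(np.array(f['world_to_cam']))
    else: M=T@np.array(f['mount'])
    return M
def toolT():
    T=np.eye(4);T[:3,3]=robot.read_tool_pos();T[:3,:3]=R.from_rotvec(robot.read_tcp_rot()).as_matrix();return T
def ray(f,M,uv):
    K=np.array(f['K']);d=np.array([f['k1'],0,0,0,0],float)
    p=cv2.undistortPoints(np.array([[uv]],float),K,d)[0,0]
    v=M[:3,:3]@np.array([p[0],p[1],1]);return M[:3,3],v
def onz(f,M,uv,z):
    o,v=ray(f,M,uv);return o+v*(z-o[2])/v[2]
def proj(f,M,P):
    W=np.linalg.inv(M);r,_=cv2.Rodrigues(W[:3,:3])
    return cv2.projectPoints(np.array(P,float).reshape(-1,1,3),r,W[:3,3],np.array(f['K']),np.array([f['k1'],0,0,0,0],float))[0][:,0]
E
python3 - <<'E'
from h import *
import pickle
for n in ('top','side'):
    f=imaging.grab_frame(n); cv2.imwrite(f'pics/{n}0.png',f['pixels']); pickle.dump(f,open(n+'0.pkl','wb'))
    print(n,cam(f).round(3).tolist(),f['K'],f['k1'])
print(robot.read_t(),robot.read_tcp_rot(),robot.read_force())
E
```

```text
top [[0.009, -0.989, 0.147, 0.494], [-1.0, -0.011, -0.012, 0.022], [0.014, -0.147, -0.989, 1.12], [0.0, 0.0, 0.0, 1.0]] [[517.02904103   0.         317.89506752]
 [  0.         517.02904103 236.45795697]
 [  0.           0.           1.        ]] 7.582438425814642e-05
side [[0.921, -0.284, 0.268, 0.333], [-0.39, -0.684, 0.616, -0.594], [0.008, -0.672, -0.741, 0.897], [0.0, 0.0, 0.0, 1.0]] [[555.77913976   0.         319.5979405 ]
 [  0.         555.77913976 243.16268473]
 [  0.           0.           1.        ]] 0.040278096095584456
0.1 [-3.10401975e+00 -4.70504355e-01  6.85835585e-04] [-0.20626138 -0.06947874  0.76795955]
```

View pics/top0.png

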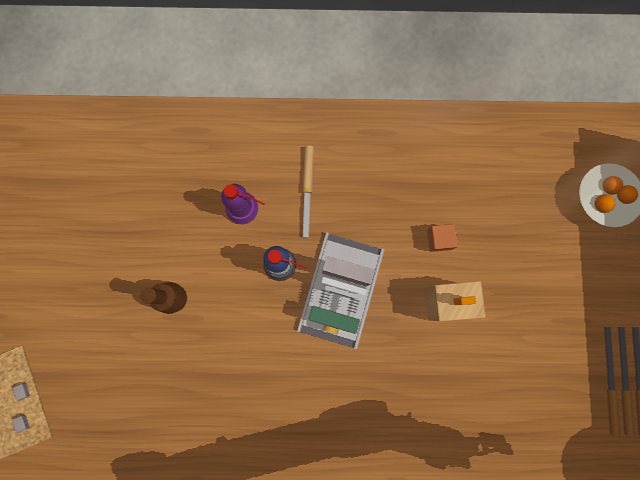

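View pics/side0.png

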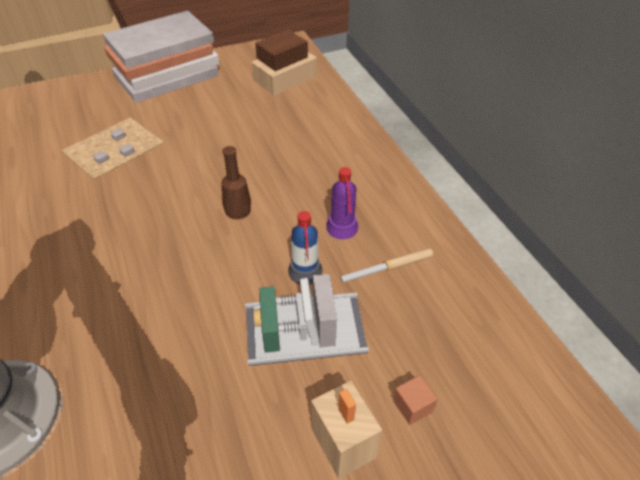

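The top view shows the red caps on the blue can at (274,257) and on the purple can at (231,191). The vise is at (340,290), and the rack with its orange handle at (460,300). The side view shows the blue can's cap at (304,219), the purple can's cap at (345,174) and the handle at (347,405). The blue can beside the vise fits the description; the purple one is the look-alike. I'll confirm this with an enlarged crop.

Run:
```python
from h import *
import pickle
a=cv2.imread('pics/top0.png')[170:360,210:510]
b=cv2.imread('pics/side0.png')[160:480,220:460]
A=cv2.resize(a,None,fx=2.6,fy=2.6,interpolation=cv2.INTER_CUBIC);cv2.imwrite('pics/topc.png',A)
B=cv2.resize(b,None,fx=1.85,fy=1.85,interpolation=cv2.INTER_CUBIC);cv2.imwrite('pics/sidec.png',B)
T=pickle.load(open('top0.pkl','rb'));S=pickle.load(open('side0.pkl','rb'))
for n,f in(('top',T),('side',S)):
    hsv=cv2.cvtColor(f['pixels'],cv2.COLOR_BGR2HSV);h,s,v=cv2.split(hsv)
    for nm,m in(('red',((h<4)|(h>176))&(s>200)&(v>90)),('orange',(h>7)&(h<16)&(s>215)&(v>120)),('blue',(h>100)&(h<125)&(s>120)),('green',(h>60)&(h<95)&(s>80))):
        N,_,st,c=cv2.connectedComponentsWithStats(m.astype(np.uint8))
        for i in range(1,N):
            if st[i,4]>25: print(n,nm,st[i],c[i].round(1))
```

```text
top red [224 185  18  12 135] [230.7 190.8]
top red [268 250  38  19 171] [278.7 257.7]
top orange [610 181  28  19 280] [624.9 190.7]
top orange [597 195  17  17 134] [602.9 202.9]
top blue [278 248  11  11  53] [284.  253.6]
top blue [271 262  17   7  65] [280.6 264.9]
top green [309 306  50  27 650] [333.7 319.1]
side blue [293 227  11  20 178] [298.2 236.8]
side blue [308 227   8  19 113] [311.8 235.5]
side blue [295 264  21   7  60] [305.1 267.9]
side green [262 306   7  11  30] [264.6 310.5]
side green [266 312   9  12  39] [270.4 318.1]
side green [264 329  14  21 150] [270.4 339.5]
```

View pics/topc.png

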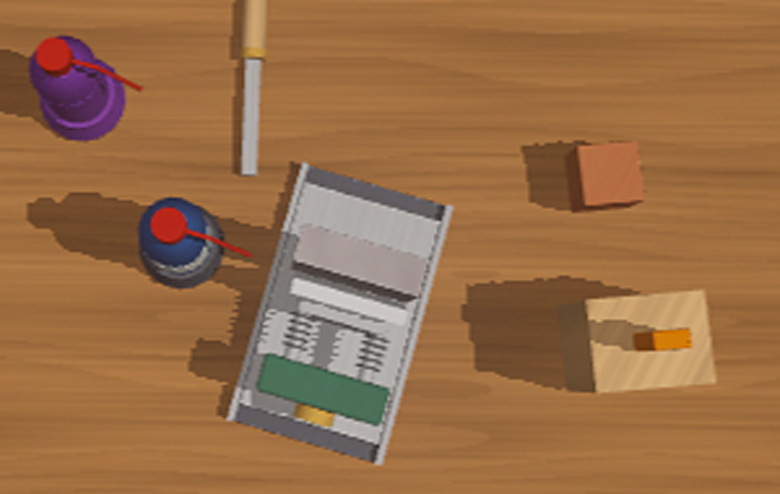

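View pics/sidec.png

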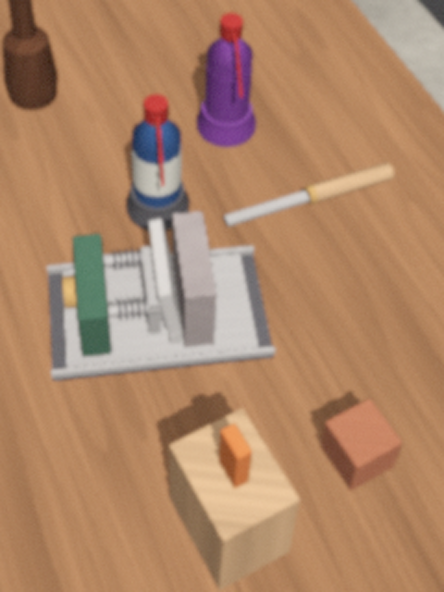

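The crops confirm it: the blue can with the white label beside the vise has its cap at top-view (275,256). The orange handle in the rack is at (469,300), and its long side runs along the rack's y.

Run:
```python
from h import *
import pickle
T=pickle.load(open('top0.pkl','rb'));S=pickle.load(open('side0.pkl','rb'))
MT,MS=cam(T),cam(S)
t=lambda u,v,z:onz(T,MT,(210+u/2.6,170+v/2.6),z)
s=lambda u,v,z:onz(S,MS,(220+u/1.85,160+v/1.85),z)
print('cap',t(169,223,.166),s(156,101,.166))
print('handle',t(673,339,.16),s(230,436,.160))
q=[t(586,300,.105),t(705,290,.105),t(716,381,.105),t(597,392,.105)];q=np.array(q)
print('rack',q.round(4).tolist(),q.mean(0),[np.linalg.norm(q[i]-q[i-1]) for i in range(4)])
e=q[1]-q[0]+q[2]-q[3];print('rack long-axis deg',np.degrees(np.arctan2(e[1],e[0])))
a=[t(302,226,.1),t(428,262,.1),t(417,291,.1),t(293,263,.1)];print('slab',np.array(a).round(4).tolist())
j=[t(291,279,.1),t(408,311,.1),t(405,325,.1),t(292,292,.1)];print('jaw',np.array(j).round(4).tolist())
for p in ((291,279),(408,311),(302,226)): print('h',p)
c=np.array([t(302,165,.01),t(450,207,.01),t(380,463,.01),t(230,418,.01)]);print('carriage',c.round(4).tolist(),c.mean(0))
f=imaging.grab_frame('wrist');print(np.array(f['mount']).round(3).tolist(),f['K'],f['k1'])
```

```text
cap [0.59883428 0.08904991 0.166     ] [0.59859532 0.0915864  0.166     ]
handle [ 0.5202822  -0.27053481  0.16      ] [ 0.51665517 -0.26527653  0.16      ]
rack [[0.5504, -0.2223, 0.105], [0.5588, -0.3128, 0.105], [0.4908, -0.3186, 0.105], [0.4819, -0.2289, 0.105]] [ 0.52047652 -0.27066157  0.105     ] [np.float64(0.06881369331040585), np.float64(0.09090040332422238), np.float64(0.06823801432947178), np.float64(0.09010458147973674)]
rack long-axis deg -84.4994553579662
slab [[0.6048, -0.0076, 0.1], [0.5783, -0.1037, 0.1], [0.5562, -0.0952, 0.1], [0.5765, -0.001, 0.1]]
jaw [[0.5644, 0.0004, 0.1], [0.5411, -0.0883, 0.1], [0.5305, -0.086, 0.1], [0.5545, -0.0004, 0.1]]
h (291, 279)
h (408, 311)
h (302, 226)
carriage [[0.6658, -0.0099, 0.01], [0.6318, -0.1334, 0.01], [0.4224, -0.0747, 0.01], [0.4572, 0.0472, 0.01]] [ 0.54430478 -0.0426973   0.01      ]
[[-0.001, -0.956, -0.293, 0.074], [1.0, -0.001, -0.0, -0.001], [0.0, -0.293, 0.956, -0.142], [0.0, 0.0, 0.0, 1.0]] [[392.70755656   0.         321.88644275]
 [  0.         392.70755656 243.45496782]
 [  0.           0.           1.        ]] -0.07468709620659453
```

```bash
cat >> h.py <<'E'
def down(yaw_y):
    """tool down, tool y axis at world angle yaw_y (deg)"""
    a=np.radians(yaw_y);y=np.array([np.cos(a),np.sin(a),0]);z=np.array([0,0,-1.]);x=np.cross(y,z)
    return R.from_matrix(np.c_[x,y,z]).as_rotvec()
E
python3 - <<'E'
from h import *
for nm,p,ys in(('rack',(.5204,-.2706,.26),(5.4,185.4)),('vise',(.563,-.046,.2),(-15.4,164.6)),('visel',(.563,-.046,.145),(-15.4,164.6))):
    for y in ys:
        q=kinematics.inverse_kinematics(p,down(y));print(nm,y,None if q is None else np.round(q,2))
o=robot.read_tcp_rot()
fingers.command_gripper(0.0,40)
p=np.array([.5988,.0903])
robot.reach([*p,.195],o)
print(robot.read_t(),robot.read_tool_pos(),robot.read_force())
hit=robot.movel([*p,.1575],vel=.02,max_force=10)
print(hit,robot.read_t(),robot.read_tool_pos(),robot.read_force())
robot.wait(.2);print(robot.read_tool_pos(),robot.read_force())
robot.movel([*p,.2],vel=.08)
print(robot.read_t(),robot.read_force())
E
```

```text
rack 5.4 [ 0.74  0.41 -0.43  1.34  0.17  1.43  0.41]
rack 185.4 [ 0.46  0.38 -0.01  1.35  0.    1.41 -2.6 ]
vise -15.4 [ 0.54  0.44 -0.69  1.5   0.29  1.3  -0.45]
vise 164.6 [ 0.75  0.58 -1.08  1.49  0.51  1.38  2.52]
visel -15.4 [ 0.53  0.49 -0.68  1.58  0.33  1.19 -0.48]
visel 164.6 [ 0.75  0.64 -1.08  1.57  0.58  1.28  2.46]
3.5833 [0.59909848 0.08872424 0.19482062] [0.14334033 0.26688304 1.60345626]
True 5.225 [0.59879777 0.09025188 0.1603524 ] [-1.40640198 -0.77576927  3.9038594 ]
[0.59877189 0.09027576 0.16020093] [-0.31305675  0.33024118  5.82832076]
6.0833 [ 0.26481819 -0.00968798 -0.42436706]
```

Run:
```python
from h import *
import pickle
def shot(n):
    T=toolT();f=imaging.grab_frame('wrist');f['T']=T;pickle.dump(f,open(n+'.pkl','wb'));cv2.imwrite(f'pics/{n}.png',f['pixels'])
robot.reach([.563,-.046,.21],down(-15.4));robot.wait(.2)
shot('w_vise')
fingers.command_gripper(.7)
robot.reach([.5204,-.2706,.25],down(5.4));robot.wait(.2);shot('w_rack')
print(robot.read_t(),robot.read_tool_pos(),robot.read_force())
a=cv2.imread('pics/w_vise.png');b=cv2.imread('pics/w_rack.png')
cv2.imwrite('pics/w_both.png',cv2.resize(np.vstack([a[60:360],b[60:360]]),None,fx=.98,fy=.98))
```

```text
9.1667 [ 0.5209499  -0.26863432  0.25006759] [ 0.2698814  -0.1345422   0.50661457]
```

View pics/w_both.png

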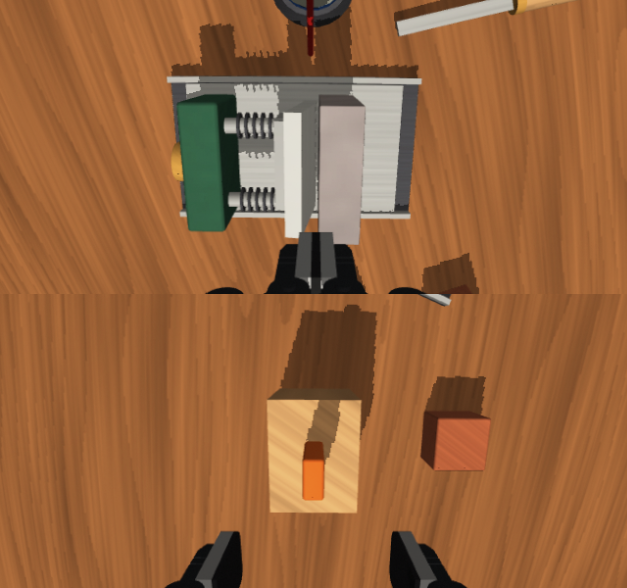

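The vise half of the picture shows the jaw's top strip at columns 285–302 and the slab's inner top edge at column ~320. The rack half shows the handle top at columns 303–324, rows 460–500. Next I'll measure these edges precisely.

Run:
```python
from h import *
import pickle
f=pickle.load(open('w_vise.pkl','rb'));M=f['T']@np.array(f['mount'])
g=f['pixels'].astype(int)
for v in (185,215,245,275):print(v,[tuple(x) for x in g[v-1:v+2,284:338].mean(0).mean(1,keepdims=True).round().astype(int)[:, :1].reshape(-1,6)])
f2=pickle.load(open('w_rack.pkl','rb'));M2=f2['T']@np.array(f2['mount'])
hsv=cv2.cvtColor(f2['pixels'],cv2.COLOR_BGR2HSV);h,s,v=cv2.split(hsv)
m=((h>6)&(h<18)&(s>200)&(v>200)).astype(np.uint8)
N,_,st,c=cv2.connectedComponentsWithStats(m);i=1+np.argmax(st[1:,4]);print(st[i],c[i])
cn=cv2.findContours((_==i).astype(np.uint8),0,2)[0][0];r=cv2.minAreaRect(cn);bx=cv2.boxPoints(r);print(r)
P=np.array([onz(f2,M2,b,.16) for b in bx]);print(P.round(4).tolist(),P.mean(0),[np.linalg.norm(P[k]-P[k-1]).round(4) for k in range(4)])
mr=((h>8)&(h<25)&(s>90)&(s<175)&(v>180)).astype(np.uint8);mr[:, :230]=0;mr[:,400:]=0
mr=cv2.morphologyEx(mr,cv2.MORPH_CLOSE,np.ones((25,25)))
cn=max(cv2.findContours(mr,0,2)[0],key=cv2.contourArea);r=cv2.minAreaRect(cn);bx=cv2.boxPoints(r)
P=np.array([onz(f2,M2,b,.105) for b in bx]);print('rack',r,P.round(4).tolist(),P.mean(0),[np.linalg.norm(P[k]-P[k-1]).round(4) for k in range(4)])
```

```text
185 [(np.int64(185), np.int64(185), np.int64(185), np.int64(185), np.int64(190), np.int64(209)), (np.int64(221), np.int64(221), np.int64(221), np.int64(221), np.int64(221), np.int64(221)), (np.int64(220), np.int64(220), np.int64(221), np.int64(221), np.int64(220), np.int64(220)), (np.int64(221), np.int64(220), np.int64(221), np.int64(220), np.int64(221), np.int64(167)), (np.int64(102), np.int64(102), np.int64(102), np.int64(102), np.int64(102), np.int64(102)), (np.int64(102), np.int64(101), np.int64(101), np.int64(101), np.int64(101), np.int64(101)), (np.int64(99), np.int64(92), np.int64(102), np.int64(106), np.int64(95), np.int64(62)), (np.int64(117), np.int64(165), np.int64(174), np.int64(173), np.int64(172), np.int64(172)), (np.int64(171), np.int64(171), np.int64(170), np.int64(169), np.int64(169), np.int64(169))]
215 [(np.int64(189), np.int64(189), np.int64(189), np.int64(189), np.int64(189), np.int64(204)), (np.int64(218), np.int64(221), np.int64(220), np.int64(221), np.int64(221), np.int64(221)), (np.int64(221), np.int64(221), np.int64(221), np.int64(221), np.int64(221), np.int
[... 2150 characters left out ...]
), np.int64(165), np.int64(165), np.int64(165), np.int64(165))]
[309 230  21  40 799] [319.42553191 249.56821026]
((319.0, 249.5), (39.0, 20.0), 90.0)
[[0.5112, -0.2556, 0.16], [0.5234, -0.2545, 0.16], [0.526, -0.2798, 0.16], [0.5134, -0.2811, 0.16]] [ 0.51851795 -0.26774435  0.16      ] [np.float64(0.0255), np.float64(0.0123), np.float64(0.0255), np.float64(0.0126)]
rack ((331.72906494140625, 194.96755981445312), (120.21630859375, 175.66778564453125), 0.8184555172920227) [[0.4841, -0.3159, 0.105], [0.4778, -0.1839, 0.105], [0.5615, -0.1767, 0.105], [0.5791, -0.3082, 0.105]] [ 0.5256385  -0.24615814  0.105     ] [np.float64(0.0952), np.float64(0.1322), np.float64(0.0841), np.float64(0.1326)]
```

Run:
```python
from h import *
import pickle
f=pickle.load(open('w_vise.pkl','rb'));M=f['T']@np.array(f['mount'])
J=[onz(f,M,p,.1) for p in((307.5,185),(307.5,215),(307.8,245),(307.8,275))]
S=[onz(f,M,p,.1) for p in((320,185),(320,215),(319.7,245),(319.2,275))]
J,S=np.array(J),np.array(S)
for X in(J,S):
    d=X[0]-X[-1];print(X.round(4).tolist(),X.mean(0),'yaw',np.degrees(np.arctan2(-d[0],d[1])))
a=np.radians(-15.4);print('gap',(S.mean(0)-J.mean(0))@[np.cos(a),np.sin(a),0])
p=[.519,-.269]
robot.movel([*p,.113],vel=.1,max_force=12)
print(robot.read_t(),robot.read_tool_pos(),robot.read_force())
fingers.command_gripper(0.0,60)
print(robot.read_grip_width(),robot.read_grip_force(),robot.read_force(),robot.read_tool_pos())
robot.movel([*robot.read_tool_pos()[:2],.25],vel=.12)
print(robot.read_t(),robot.read_grip_width(),robot.read_force())
```

```text
[[0.5631, -0.0058, 0.1], [0.5576, -0.0248, 0.1], [0.5521, -0.0447, 0.1], [0.5462, -0.0655, 0.1]] [ 0.55475144 -0.03519097  0.1       ] yaw -15.781634986307228
[[0.5708, -0.0079, 0.1], [0.5656, -0.027, 0.1], [0.5599, -0.0468, 0.1], [0.5538, -0.0676, 0.1]] [ 0.56249896 -0.03732235  0.1       ] yaw -15.955119777175607
gap 0.008035349178159623
10.6833 [ 0.51961937 -0.26903987  0.11378552] [-0.32082449  0.5304898   0.16324895]
0.16009323480963322 58.59432756900787 [-0.12078401 -1.04674628  0.76782436] [ 0.51929746 -0.26901789  0.11331364]
12.45 0.15515498049695098 [-0.0355431   0.07700756 -0.40517693]
```

Run:
```python
from h import *
import pickle
f=pickle.load(open('w_vise.pkl','rb'));M=f['T']@np.array(f['mount'])
J=np.array([onz(f,M,p,.1) for p in((307.0,185),(307.,215),(307.4,245),(307.4,275))])
S=np.array([onz(f,M,p,.1) for p in((326,185),(326,215),(325.6,245),(325.0,275))])
for X in(J,S):
    d=X[0]-X[-1];print(X.mean(0),'yaw',np.degrees(np.arctan2(-d[0],d[1])))
yaw=-15.5;a=np.radians(yaw);ex=np.array([np.cos(a),np.sin(a),0]);ey=np.array([-ex[1],ex[0],0])
print('gap',(S-J)@ex)
# plate mid along y: slab/jaw corners from the top view
c=np.array([.5443,-.0427,0]);c0=c+.02*ex  # carriage centre is at x=-20 mm
m=(S.mean(0)+J.mean(0))/2
g=c0+ex*((m-c0)@ex);print('slot',c0,'gap mid',g)
robot.reach([g[0],g[1],.25],down(yaw));robot.wait(.2)
T=toolT();w=imaging.grab_frame('wrist');t=imaging.grab_frame('top');s=imaging.grab_frame('side');w['T']=T
pickle.dump((w,t,s),open('pre.pkl','wb'))
print(robot.read_t(),robot.read_tool_pos(),robot.read_force(),robot.read_ft_torque(),robot.read_grip_width())
cv2.imwrite('pics/pre.png',np.hstack([cv2.resize(w['pixels'][100:420,220:420],None,fx=1.8,fy=1.8),cv2.resize(s['pixels'][150:390,200:400],None,fx=2.2,fy=2.4)]))
```

```text
[ 0.55446314 -0.03511162  0.1       ] yaw -15.739071908630404
[ 0.5663026  -0.03836825  0.1       ] yaw -15.8298160557629
gap [0.0122337  0.01249893 0.01224869 0.01213533]
slot [ 0.56357261 -0.04804477  0.        ] gap mid [ 0.55769946 -0.046416    0.        ]
13.7 [ 0.55774294 -0.04756702  0.24982798] [-0.71477614  0.0600949  -0.63363005] [ 0.0312444  -0.02526748 -0.021315  ] 0.15922381393834473
```

View pics/pre.png

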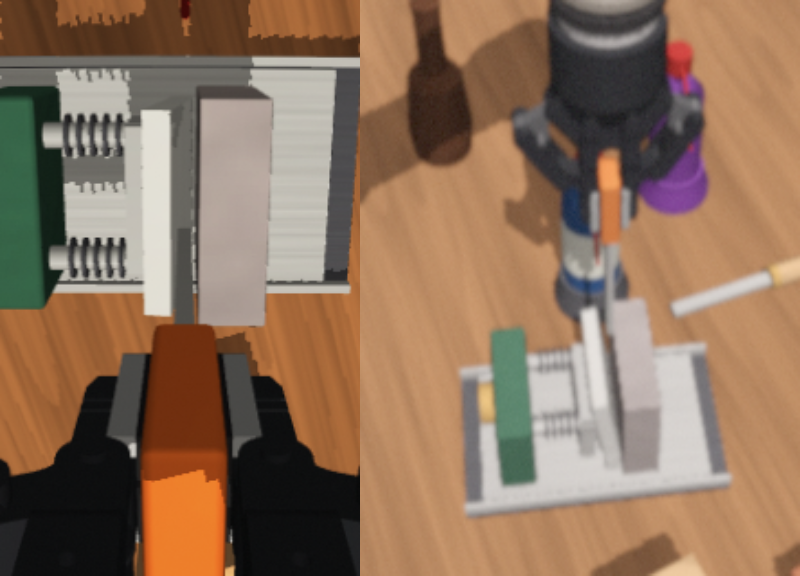

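The left half of the picture shows the handle squarely gripped, with the blade running up from it near crop columns 172–195. The side view on the right shows the blade hanging upright above the gap. I'll project the expected blade into the wrist view to check where the tip is.

Run:
```python
from h import *
import pickle
w,t,s=pickle.load(open('pre.pkl','rb'));M=w['T']@np.array(w['mount'])
T=w['T']
P=[T[:3,:3]@np.array([x,y,z])+T[:3,3] for z in(.108,.06,.01) for x in(-.01,.01) for y in(-.0025,.0025)]
pp=proj(w,M,P);print(pp.round(1).tolist())
a=w['pixels'][140:300,270:370].copy();A=cv2.resize(a,None,fx=5,fy=3.7,interpolation=cv2.INTER_NEAREST)
for u,v in pp: cv2.circle(A,(int((u-270+.5)*5),int((v-140+.5)*3.7)),3,(0,0,255),-1)
cv2.imwrite('pics/blade.png',A)
```

```text
[[319.9, 256.3], [327.3, 256.3], [319.8, 227.6], [327.4, 227.6], [319.5, 284.3], [328.5, 284.3], [319.4, 250.1], [328.6, 250.1], [318.9, 329.1], [330.3, 329.1], [318.7, 287.0], [330.6, 286.9]]
```

View pics/blade.png

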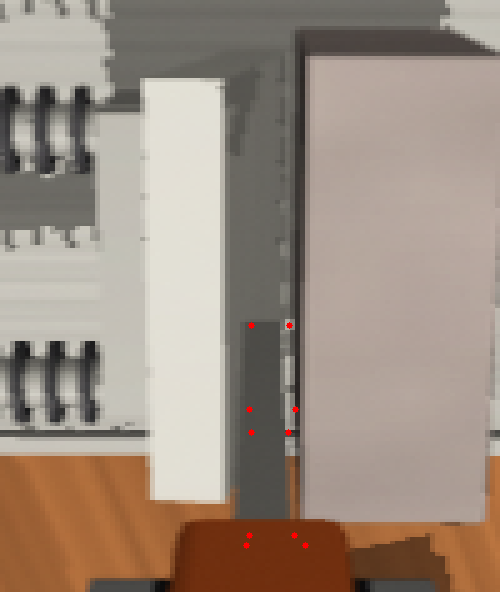

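The tip shows 1 mm to the jaw side of the tool axis, and the blade is upright. Its height matches the prediction (row 227.0 against 227.6). I'll shift to correct this, square the yaw to −15.75° and descend with force feedback.

Run:
```python
from h import *
yaw=-15.75;a=np.radians(yaw);ex=np.array([np.cos(a),np.sin(a)])
p=np.array([.5577,-.0464])+.0022*ex
fingers.command_gripper(0.0,80)
robot.reach([*p,.225],down(yaw));robot.wait(.3)
print(robot.read_t(),robot.read_tool_pos(),robot.read_force())
hit=robot.movel([*p,.176],vel=.05,max_force=6)
print(hit,robot.read_t(),robot.read_tool_pos(),robot.read_force())
if not hit:
    f0=np.array(robot.read_force())
    for d in np.arange(.035,.0541,.0025):
        robot.movel([*p,.208-d],vel=.012)
        F=np.mean([robot.read_force() for _ in range(3)],0)-f0
        print(round(d*1e3,1),((.208-robot.read_tool_pos()[2])*1e3).round(2),F.round(2),round(robot.read_t(),2))
        if F[2]>5: break
```

```text
14.4667 [ 0.56026217 -0.04677552  0.22592088] [-0.57756277 -0.0803795   0.06779263]
False 15.6 [ 0.56005577 -0.04687293  0.17636306] [ 0.14559247  0.39403919 -1.06783831]
35.0 35.05 [-0.36 -0.24 -0.39] 16.0
37.5 37.59 [-0.54 -0.67  0.  ] 16.36
40.0 40.12 [-0.06 -0.49 -0.57] 16.72
42.5 42.63 [ 0.56 -1.4   0.22] 17.07
45.0 45.14 [ 1.06 -0.34 -0.16] 17.43
47.5 47.61 [ 0.1  -0.82 -0.1 ] 17.79
50.0 50.04 [ 0.4  -0.98  0.12] 18.15
52.5 52.33 [1.   0.97 3.45] 18.51
```

Run:
```python
from h import *
import pickle
yaw=-15.75;a=np.radians(yaw);ex=np.array([np.cos(a),np.sin(a)])
p=np.array([.5577,-.0464])+.0022*ex
for d in np.arange(.054,.0596,.0014):
    robot.movel([*p,.208-d],vel=.012)
    F=[robot.read_force() for _ in range(1)]
    z=robot.read_tool_pos()[2]
    for _ in range(4): robot.wait(.02);F.append(robot.read_force())
    F=np.array(F);print(round(d*1e3,1),((.208-z)*1e3).round(2),F[:,2].round(1),F.mean(0).round(2),round(robot.read_t(),2))
    if F[:,2].mean()>9: break
T=toolT();w=imaging.grab_frame('wrist');w['T']=T;pickle.dump(w,open('in.pkl','wb'))
A=cv2.resize(w['pixels'][140:300,270:370],None,fx=5,fy=3.7,interpolation=cv2.INTER_NEAREST);cv2.imwrite('pics/in.png',A)
```

```text
54.0 53.74 [2.3 2.8 2.7 2.1 3.5] [0.78 0.28 2.68] 18.85
55.4 55.23 [3.9 3.4 4.2 4.3 4.5] [0.29 0.19 4.06] 19.18
56.8 56.62 [4.6 5.2 4.3 4.1 4.5] [ 0.81 -0.16  4.52] 19.52
58.2 57.9 [4.7 4.7 5.2 4.6 5. ] [0.33 0.47 4.84] 19.85
59.6 59.11 [6.  5.8 6.3 5.8 6. ] [0.55 0.16 5.97] 20.18
```

View pics/in.png

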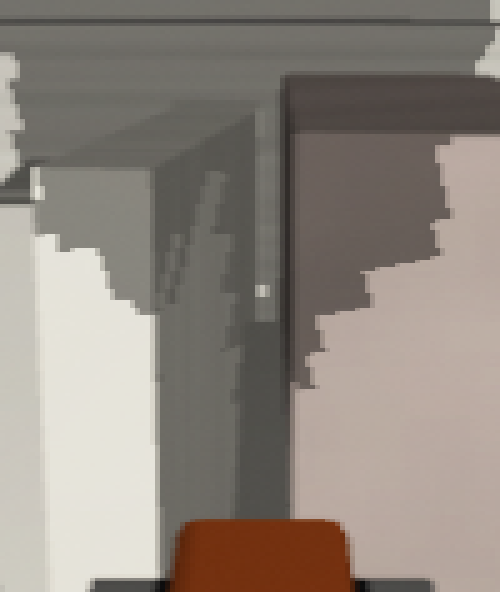

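The blade is in the gap, against the slab face at crop column ~292, with the jaw edge at ~157. Next I'll measure the gap width at the top in both frames with subpixel edges to get the jaw push.

```bash
cat >> h.py <<'E'
def edges(f,rows,jl,jr,sl,sr):
    """sub-pixel jaw (bright->dark) and slab (dark->bright) top edges by half-level crossing; gap at z=.1"""
    M=f['T']@np.array(f['mount']);g=f['pixels'].astype(float).mean(2);out=[]
    ex=np.array([np.cos(np.radians(-15.75)),np.sin(np.radians(-15.75)),0])
    for v in rows:
        r=g[v-1:v+2].mean(0)
        def cross(l,h,lo,hi,sgn):
            th=(lo+hi)/2
            for u in range(l,h):
                if sgn*(r[u]-th)<0<=sgn*(r[u+1]-th): return u+(th-r[u])/(r[u+1]-r[u])
            return np.nan
        uj=cross(jl,jr,r[jl],r[jr],-1); us=cross(sl,sr,r[sl:sr].min(),r[sr],1)
        out.append(((onz(f,M,(us,v),.1)-onz(f,M,(uj,v),.1))@ex*1e3,uj,us))
    return np.array(out)
E
python3 - <<'E'
from h import *
import pickle
f=pickle.load(open('w_vise.pkl','rb'));w=pickle.load(open('in.pkl','rb'))
a=edges(f,range(190,275,5),300,311,322,330);b=edges(w,range(240,280,4),296,305,324,332)
print(np.nanmedian(a,0),a[:,0].round(2));print(np.nanmedian(b,0),b[:,0].round(2),b[:,1:].round(1).tolist()[:4])
print(robot.read_tool_pos(),robot.read_force(),robot.read_ft_torque())
E
```

```text
[ 12.35171985 307.12321429 325.76539855] [12.18 12.25 12.31 12.34 12.35 12.37 12.39 12.41 12.4  12.33 12.24 12.38
 12.21 12.34 12.41 12.44 12.42]
[ 13.93736906 300.88507778 327.9169994 ] [15.59 13.72 13.91 13.96 14.   13.91 13.88 13.92 13.95 13.99] [[300.5, 331.1], [300.8, 327.7], [300.8, 328.0], [300.8, 328.0]]
[ 0.56021121 -0.04692254  0.14889058] [ 1.38074182 -0.38817617  5.82283754] [ 0.03339365 -0.19786914 -0.02290967]
```

Run:
```python
from h import *
import pickle
yaw=-15.75;a=np.radians(yaw);ex=np.array([np.cos(a),np.sin(a)])
p=np.array([.5577,-.0464])+.0022*ex
robot.movel([*p,.208-.0628],vel=.01);robot.wait(.3)
T=toolT();w=imaging.grab_frame('wrist');w['T']=T
b=edges(w,range(244,284,4),295,305,324,332);print(np.nanmedian(b,0)-[12.35,0,0],b[:,0].round(2))
print(robot.read_t(),.208-T[2,3],robot.read_force(),robot.read_ft_torque(),robot.read_grip_width(),robot.read_grip_force(),R.from_matrix(T[:3,:3]).as_matrix()[:,2])
s=imaging.grab_frame('side')
cv2.imwrite('pics/fin.png',np.hstack([cv2.resize(w['pixels'][140:340,220:420],None,fx=2,fy=2.5),cv2.resize(s['pixels'][150:390,200:400],None,fx=1.95,fy=500/240)]))
```

```text
[  1.92903805 300.07702025 328.03524509] [15.77 14.25 14.3  14.2  14.24 14.28 14.33 14.25 14.28 14.35]
21.05 0.0617303145290192 [ 0.59073097 -0.18997084  9.23018142] [-0.03311538 -0.14455593 -0.00928647] 0.1509476435201346 81.67303562164307 [ 1.76377084e-03 -2.20272636e-04 -9.99998420e-01]
```

View pics/fin.png

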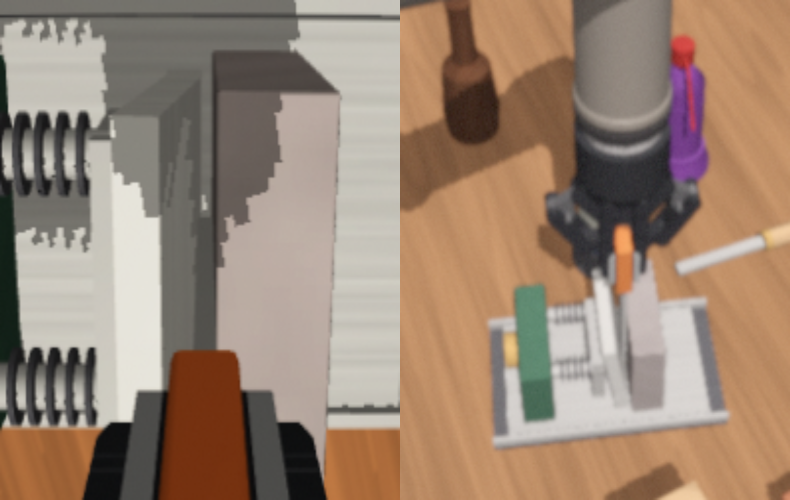

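The picture shows the blade upright between the slab and the jaw at left-half columns ~195–215, with the handle held. The jaw is pushed back about 1.9 mm and the drag is 9 N. Tip depth is 62 mm of 88, so the blade is clear of the floor. I'm handing in.

```bash
python3 -c "
from h import *
print(order.close_job())"
```

```text
the job is handed in; nothing more can be done
None
```

I pressed the red cap right down and let it spring back, then slid the feeler blade upright into the gap until it pushed the jaw back about 1.9 mm; the arm still held it by its handle, clear of the gap floor, when I handed the job in at about 21 s.

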